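Rack the jar of dice and unscrew its cap

ROBOT

A 6-joint arm with a two-finger parallel gripper is mounted at the origin on the work surface. World frame = base frame: x ahead of the robot, y to its left, z up, the work surface at z = 0. Lengths are in m, angles in rad, forces in N, time in s.
With the tool pointing down it reaches from about 0.325 to 0.775 m from the base axis. Payload 9.3 kg.
Tool frame: the origin (TCP) lies midway between the tips of the shut fingers; the grasp point (between the pads) lies 19 mm behind it; z points along the fingers, y is the direction in which the jaws open and shut (so a half turn about z gives the same grasp; the last joint's range is limited). The gripper opens to 85 mm and grips with 20 to 120 N. Pads are 22 mm wide; open, the fingers measure 114 mm over their backs; the gripper's body (76 mm by 85 mm) begins 54 mm behind the grasp point. The pads swing forward as they close: fully open they stand 13 mm farther back than shut.
Start: joints at [-1.315, 0.259, 0.021, 1.334, 0, 1.418], TCP at [0.219, -0.505, 0.231] pointing down, gripper open.
Joint ranges: [-3.04, 3.04], [-0.91, 1.82], [-1.04, 1.36], [-1.92, 1.95], [-1.52, 1.45], [-3.14, 3.14]. Speed limits (rad/s): [2.22, 2.22, 2.79, 3.14, 3.14, 3.14].

INTERFACE

Orientations are given as a rotation vector (axis times angle).
In Python, from workcell import bot gives the robot as it stands.
- The arm moves only by the shell command python3 -m inch 'ROWS' [OPENING] [FORCE]. ROWS is JSON, a list of rows, each a list of 6 numbers: the shift along the tool's x, y, z in mm, then the turn, a rotation vector about the tool's x, y, z in degrees. A call has 1 to 20 rows; each row is the pose to reach, as a shift and turn from the pose commanded when the call began, along the tool's axes at that moment; what a row does not reach only later rows make up. A row lasts 1/10 s, in which the tool goes at most 50 mm and 8.59 degrees, less where a joint would pass 70% of its speed; a pose out of reach is approached as far as the arm can. A call with a gripper value outside its range is refused whole. OPENING is the opening in per cent of the stroke, from 0 (shut) to 100 (fully open), set as the call begins (- or left out, the last holds). The fingers move at their own pace and stop on an object; FORCE is the grip in N (left out, the last holds). Time passes only in rows, so rows that repeat a pose let the fingers close. It gives the time, the measured TCP pose, the force and the opening at its end, in the units of the state.
- bot.get_state(): the state, without advancing time (a new reading comes with each control period).
- bot.camera(name): name is "side" or "top"; returns a dict with "img" (384x512x3 uint8, red, green, blue), "fx", "fy", "cx", "cy" (pixels), "k1" (the pictures are not rectified: a ray, as slopes to the right and down, at radius r is drawn at 1 + k1 r^2 times it, then the intrinsics apply), "R" (3x3) and "t" (3): a world point X has camera coordinates R X + t. Camera axes: x right, y down, z forward; pixel columns grow to the right and rows downward; lengths in m; the calibration is good to about 2 mm. A picture is of the moment at which its call begins. There is no depth.
- bot.close_job(): hands the job in, once; it reports no verdict.
The state is a dict: "time_s": time; "joints": joint angles; "qd": joint speeds; "tau": joint torques, N m; "tcp_pos": TCP position; "eef_rot": TCP orientation; "contact_force": force on the tool from outside, world axes, zero at the start; "ft_torque": the same for the moment, N m; "finger_gap": finger opening in m.
Only numpy, scipy, OpenCV 4.12 (cv2) and the standard library are available. Lean on these libraries where they do the work, as an engineer would, in place of code of your own. Each camera call takes 0.05 s, during which the arm holds its last target.

TASK

Stand the loose jar of dice fully down in the empty square pocket of the plywood rack, cap still tight, so that it cannot turn. Unscrew the cap there until its thread lets go, and finish while still holding the cap level, clear of the jar and a couple of centimetres above its open mouth, with the jar left fully down in its pocket. Leave the other jar, the marker cup and the card box where they are.

Things in the scene. Friction and masses are not known exactly. Their poses are not given: they have to be found in the camera images.
- jar_mid (a point): Loose square glass jar of dice, upright on the table left or right of the rack, cap screwed tight; 0.3 to 0.5 kg. Body 76 mm square, foot bevelled to 70 mm over its lowest 6 mm, straight to 86 mm, shoulder to 96 mm, round 50 mm neck, mouth 120 mm above the foot. Point on its axis, 60 mm above the foot; z up, x and y square to the sides (any quarter turn fits the pocket).
- cap_mid (a point): That jar's ribbed grey metal cap, 62 mm across, 26 mm high; closed, its rim is 2.5 mm above the shoulder. Point on its axis, half-way up, z up. Loosens counter-clockwise from above: tight (0.25 to 0.5 N m), rises 3 mm on its three-start thread, lets go after 70 degrees, still free to 100, where its lugs meet the next start. The jar may be carried by it.
- jar_mouth (a point): Centre of the jar's mouth (glass rim), on its axis, 60 mm above jar_mid. The closed cap covers it: lower rim 21.5 mm below the mouth, top 4.5 mm above it.
- pocket (a point): Empty square pocket of the fixed plywood rack: centre of its floor, a board 12 mm above the table; x across the rack, y along it, z up. It is an 80.5 mm square hole, square to x and y, in a 15 mm deck board whose top is 43 mm above this floor. The rack is 130 (x) by 270 mm (y); its middle is 65 mm from here along -y.
- marble_jar_mid (a point): The other, equal jar, full of marbles, closed, standing in the rack's other pocket 130 mm away; to be left alone. Point on its axis 60 mm above its foot; its cap top 124.5 mm above its foot.
- marker_cup_mid (a point): White ceramic cup, 72 mm wide and 95 mm high, with three markers standing in it (up to about 145 mm high), on the other side of the rack from the loose jar; to be left alone. Point on its axis, half-way up.
- deck_box_mid (a point): Card box lying flat between the robot and the rack, 68 by 94 by 30 mm; to be left alone. Point at its centre.
There are look-alikes about, which are no part of the job. Of the things that look like the part that bears cap_mid, the middle-sized one is meant.

How it is judged:
On the way, in this order (a step that is already met when the one before it is completed fails the run):
1. the jar stands fully down in the empty pocket with its cap still tight (z of jar_mid in the frame of pocket between 0.057 and 0.063 m and horizontal distance between jar_mid and pocket below 0.008 m and angle between jar_mid's own z axis and vertical below 0.08 rad and z of cap_mid in the frame of jar_mid below 0.0525 m), for 0.2 s.
2. the cap has come off, above the mouth, with the jar still down in its pocket (z of jar_mid in the frame of pocket between 0.057 and 0.063 m and horizontal distance between jar_mid and pocket below 0.008 m and angle between jar_mid's own z axis and vertical below 0.08 rad and z of cap_mid in the frame of jar_mid above 0.076 m and horizontal distance between cap_mid and jar_mid below 0.03 m and angle between cap_mid's own z axis and vertical below 0.3 rad), for 0.2 s.
At the end, for the whole second after the job is handed in: The fingers hold the cap, still and level (within 17 degrees), its axis within 30 mm of the jar's and its lower rim 3 to 60 mm above the mouth, touching the jar nowhere; the jar is at rest, upright and fully down in the pocket (within 3 mm in height and 8 mm sideways) (all of step 2 and z of cap_mid in the frame of jar_mid below 0.133 m and contact force between the fingers and cap above 1 N and contact force between cap and jar below 0.1 N and linear speed of each of cap, jar below 0.03 m/s); the arm keeps its last pose, push and grip.
It fails at once if the loose jar is tipped over (angle between jar_mid's own z axis and vertical above 0.6 rad).
It fails at once if the other jar is disturbed (distance of marble_jar_mid from where it was at the start of the episode above 0.015 m or angle between marble_jar_mid's own z axis and vertical above 0.2 rad).
It fails at once if the marker cup is disturbed (distance of marker_cup_mid from where it was at the start of the episode above 0.025 m or angle between marker_cup_mid's own z axis and vertical above 0.3 rad).
It fails at once if the card box is disturbed (distance of deck_box_mid from where it was at the start of the episode above 0.025 m).
It also fails if it takes over 53 s, if anything falls off the work surface, if the arm or the gripper's body presses on something with over 40 N, if the wrist force passes 120 N, or if a joint passes its speed limit or range.

## Working session

There is one attempt and no reset: what is moved stays moved. The work goes in short steps, Python scripts to look and compute and a shell command to move; the robot and the scene stay as the last step left them, time stands still between calls to the robot, and variables do not carry over. Pictures are saved under pics/ and viewed, and the job is handed in when it is done.

```bash
ls; mkdir -p pics
python3 - <<'E'
from workcell import bot
import cv2,json
for n in("side","top"):
    c=bot.camera(n); cv2.imwrite(f"pics/{n}0.png",c["img"][:,:,::-1]); print(n,{k:(v.tolist() if hasattr(v,'tolist') else v) for k,v in c.items() if k!="img"})
print(bot.get_state())
E
```

```text
pics
side {'fx': 424.4087687068607, 'fy': 424.4087687068607, 'cx': 255.98485545353535, 'cy': 190.92927493620786, 'k1': -0.10399080261158254, 'R': [[0.9312377357595131, -0.3642988018813652, 0.009091888983977128], [-0.27547233021433437, -0.7200700511576023, -0.6368784159572161], [0.23856084084312723, 0.5905806501856372, -0.7709106438767919]], 't': [-0.531487875511912, 0.2078320405262485, 0.9128763134505907]}
top {'fx': 407.63902475858293, 'fy': 407.63902475858293, 'cx': 254.61773595956657, 'cy': 193.08143667962017, 'k1': -0.06586672050262345, 'R': [[-0.013690649594479153, -0.9998688907304004, 0.008646818099123777], [-0.9899402313725241, 0.01233579573050901, -0.1409473889570455], [0.14082224406603774, -0.010489494423150392, -0.989979326088657]], 't': [-0.008423345032094257, 0.5753486002045098, 1.0972663634033633]}
{'time_s': 0.1, 'joints': array([-1.31460117e+00,  2.59126149e-01,  2.08365156e-02,  1.33369985e+00,
       -4.03119612e-06,  1.41819249e+00]), 'qd': array([ 1.10447280e-03, -1.40908580e-03,  9.43160008e-04, -9.14276559e-05,
        2.83021347e-05,  5.21272747e-04]), 'tau': array([ 5.60510176e-03, -5.56696951e+01,  3.45067835e+01,  1.16509764e-02,
       -1.16367623e-04,  7.67305664e-06]), 'tcp_pos': array([ 0.21855696, -0.50443496,  0.23073147]), 'eef_rot': array([-3.07502773e+00, -6.37436129e-01,  1.03316484e-04]), 'contact_force': array([ 0.17111781, -0.57776403, -0.45139725]), 'ft_torque': array([-0.03295109, -0.01993143, -0.02202845]), 'finger_gap': 0.08561958481644907}
```

View pics/side0.png

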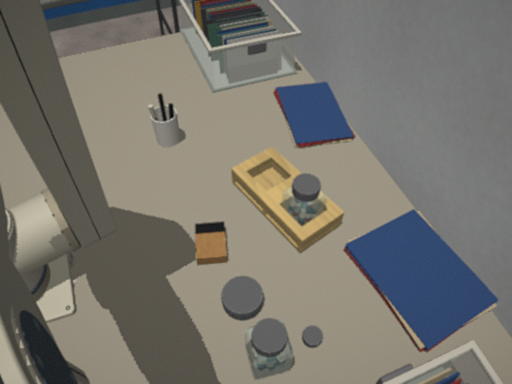

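View pics/top0.png

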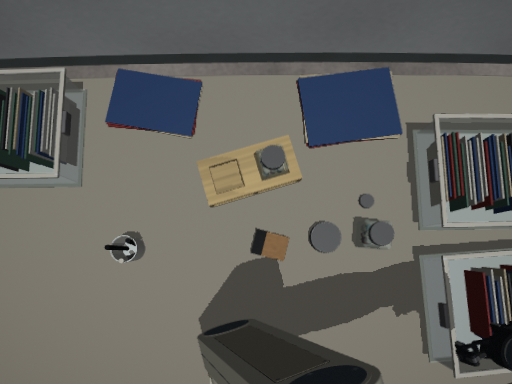

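```bash
cat > h.py <<'E'
import numpy as np,cv2
from workcell import bot
def cam(n):
    c=bot.camera(n); return c
def proj(c,X):
    X=np.atleast_2d(X).astype(float); p=X@np.array(c["R"]).T+np.array(c["t"]); s=p[:,:2]/p[:,2:]
    r2=(s**2).sum(1,keepdims=True); s=s*(1+c["k1"]*r2)
    return s*[c["fx"],c["fy"]]+[c["cx"],c["cy"]]
def back(c,uv,z):
    K=np.array([[c["fx"],0,c["cx"]],[0,c["fy"],c["cy"]],[0,0,1]])
    s=cv2.undistortPoints(np.array(uv,float).reshape(-1,1,2),K,np.array([c["k1"],0,0,0,0.])).reshape(-1,2)
    R=np.array(c["R"]);t=np.array(c["t"]);o=-R.T@t
    d=np.c_[s,np.ones(len(s))]@R
    return o+d*((z-o[2])/d[:,2])[:,None]
def crop(img,x0,y0,x1,y1,k,name,pl=()):
    im=cv2.resize(img[y0:y1,x0:x1,::-1],None,fx=k,fy=k,interpolation=cv2.INTER_CUBIC)
    im=cv2.convertScaleAbs(im,alpha=1.3,beta=15)
    for pts,col,cl in pl:
        q=np.round((np.array(pts)+.5-[x0,y0])*k-.5).astype(int)
        cv2.polylines(im,[q.reshape(-1,1,2)],cl,col,1,cv2.LINE_AA)
    cv2.imwrite(name,im)
def rz(a): return np.array([[np.cos(a),-np.sin(a),0],[np.sin(a),np.cos(a),0],[0,0,1]])
def circ(x,y,z,r,n=48):
    a=np.linspace(0,2*np.pi,n,endpoint=False); return np.c_[x+r*np.cos(a),y+r*np.sin(a),np.full(n,z)]
def sq(x,y,z,hx,hy,yaw):
    return np.array([[-hx,-hy,0],[hx,-hy,0],[hx,hy,0],[-hx,hy,0]])@rz(yaw).T+[x,y,z]
E
python3 - <<'E'
from h import *
t=cam("top");s=cam("side")
crop(t["img"],190,130,310,210,6,"pics/t_rack.png")
crop(t["img"],300,180,400,260,7,"pics/t_jar.png")
crop(s["img"],220,140,350,250,6,"pics/s_rack.png")
crop(s["img"],210,260,330,384,4,"pics/s_jar.png")
print(back(t,[[381,234]],.1245),back(s,[[269,331]],.1245))
print(back(t,[[272.5,153]],.1365),back(s,[[306,181]],.1365))
E
```

```text
[[ 0.45290132 -0.33875223  0.1245    ]] [[ 0.46226086 -0.33623315  0.1245    ]]
[[ 0.66600364 -0.06275474  0.1365    ]] [[ 0.66561119 -0.05637655  0.1365    ]]
```

View pics/t_rack.png

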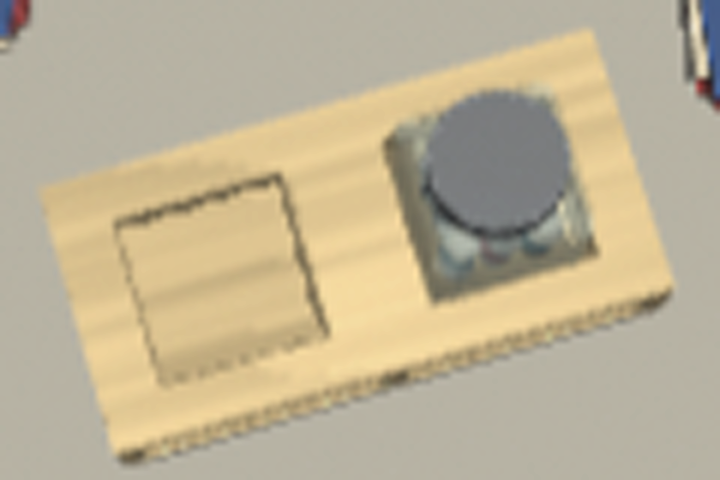

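View pics/t_jar.png

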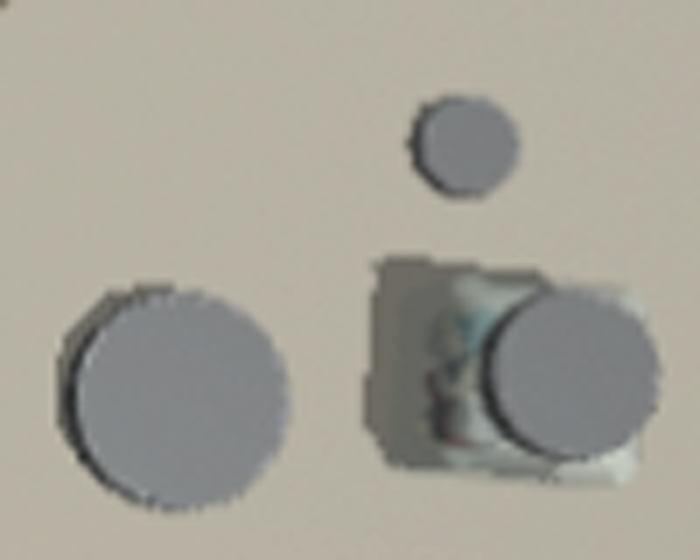

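View pics/s_rack.png

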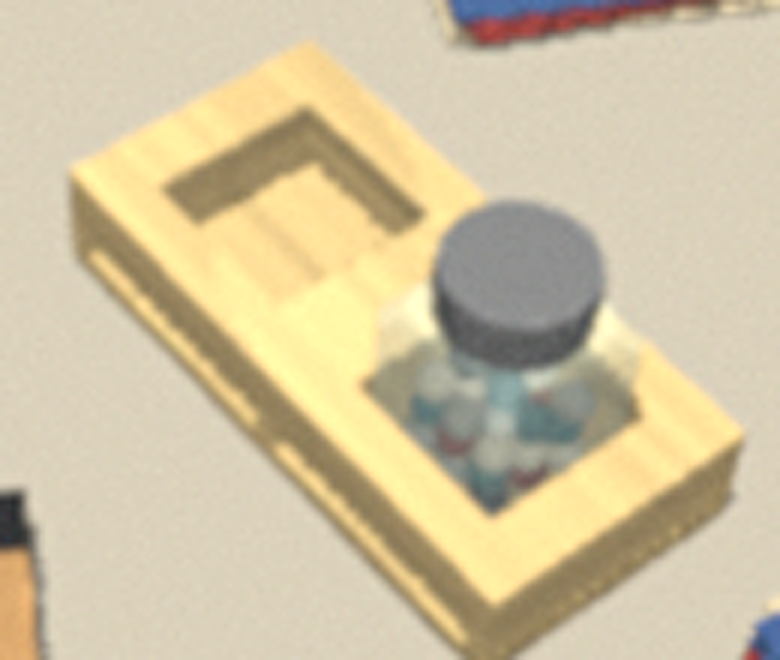

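View pics/s_jar.png

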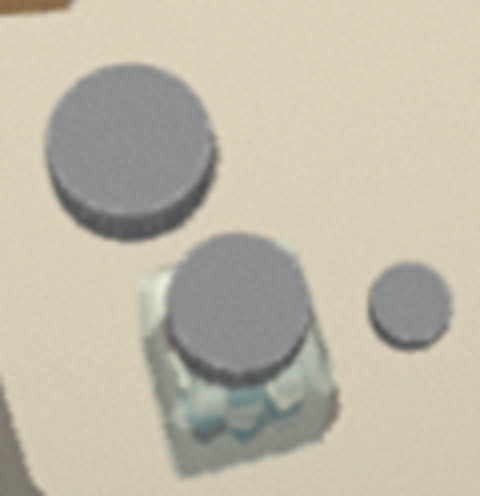

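```bash
cat > fit.py <<'E'
from h import *
from scipy.optimize import least_squares
t=cam("top");s=cam("side")
f=lambda p,k,ox,oy:(np.array(p,float)+.5)/k-.5+[ox,oy]
to=f([(38,188),(592,30),(672,290),(118,458)],6,190,130)
th=f([(115,220),(280,175),(328,335),(162,385)],6,190,130)
so=f([(312,40),(70,172),(490,605),(743,435)],6,220,140)
for n,c,p in(("top",t,to),("side",s,so),("hole",t,th)):
    q=back(c,p,.055)[:,:2]; print(n,q.round(4).tolist(),"len",np.linalg.norm(q-np.roll(q,-1,0),axis=1).round(4),"ctr",q.mean(0).round(4))
tc=f([(575,375)],7,300,180);sc=f([(238,304)],4,210,260)
print("cap",back(t,tc,.1245),back(s,sc,.1245))
tm=f([(498,162)],6,190,130);sm=f([(518,267)],6,220,140)
print("marble",back(t,tm,.1365),back(s,sm,.1365))
# joint rack fit
qT=back(t,to,.055)[:,:2];qS=back(s,so,.055)[:,:2]
# pocket frame: y along from marble to empty => +y; corners order by matching
def model(v):return sq(v[0],v[1],.055,.065,.135,v[2])
from itertools import permutations
def res(v):
    m=model(v);r=[]
    for c,p in((t,to),(s,so)):
        u=proj(c,m);d=np.linalg.norm(p[:,None]-u[None],axis=2);j=d.argmin(1);r.append((p-u[j]).ravel())
    return np.concatenate(r)
o=least_squares(res,[.645,-.005,.25]);print("rack",o.x,o.fun.round(1))
E
python3 fit.py
```

```text
top [[0.6658, 0.1467], [0.7387, -0.113], [0.6141, -0.1468], [0.5391, 0.1092]] len [0.2697 0.1291 0.2667 0.1321] ctr [ 0.6394 -0.001 ]
side [[0.6717, 0.1466], [0.5465, 0.1101], [0.6192, -0.148], [0.7441, -0.1129]] len [0.1304 0.2681 0.1298 0.2694] ctr [ 0.6454 -0.0011]
hole [[0.6502, 0.1108], [0.6706, 0.0341], [0.5949, 0.0126], [0.5726, 0.089]] len [0.0793 0.0787 0.0796 0.0806] ctr [0.6221 0.0616]
cap [[ 0.45506692 -0.34073718  0.1245    ]] [[ 0.45929693 -0.34400086  0.1245    ]]
marble [[ 0.65648233 -0.0627764   0.1365    ]] [[ 0.66155723 -0.06438311  0.1365    ]]
rack [ 0.64269338 -0.00126428  0.27686526] [-0.1  0.9 -0.1  1.2 -0.7  1.1  0.6  1.5  1.1 -0.4  1.3 -0.1  0.7 -0.6
  0.7 -0.4]
```

```bash
cat > ov.py <<'E'
from h import *
import sys
x,y,yw=map(float,sys.argv[1:4]); tag=sys.argv[4]; dT=float(sys.argv[5]); dS=float(sys.argv[6])
for n,c,d,a in(("t",cam("top"),dT,(340,195,400,265,8)),("s",cam("side"),dS,(225,300,315,384,7))):
    X=x+d
    pl=[(proj(c,sq(X,y,.0,.035,.035,yw)),True,(0,0,255)),(proj(c,sq(X,y,.006,.038,.038,yw)),True,(0,255,0)),(proj(c,sq(X,y,.086,.038,.038,yw)),True,(255,0,0)),(proj(c,circ(X,y,.1245,.031)),True,(0,255,255)),(proj(c,circ(X,y,.0985,.031)),True,(0,200,255))]
    pl=[(p[0],1 and (p[2] if len(p)>2 else 0),True) for p in pl]
    crop(c["img"],*a,f"pics/ov{tag}_{n}.png",pl)
a=cv2.imread(f"pics/ov{tag}_t.png");b=cv2.imread(f"pics/ov{tag}_s.png")
H=max(a.shape[0],b.shape[0]);W=a.shape[1]+b.shape[1];o=np.zeros((H,W,3),np.uint8);o[:a.shape[0],:a.shape[1]]=a;o[:b.shape[0],a.shape[1]:]=b
k=min(1,800/W,600/H);cv2.imwrite(f"pics/ov{tag}.png",cv2.resize(o,None,fx=k,fy=k,interpolation=cv2.INTER_AREA))
E
sed -i 's/pl=\[(p\[0\],1 and (p\[2\] if len(p)>2 else 0),True) for p in pl\]/pl=[(p[0],p[2],True) for p in pl]/' ov.py
python3 ov.py .4572 -.3424 -.1 a -.002 .002
```

```text
(no output)
```

View pics/ova.png

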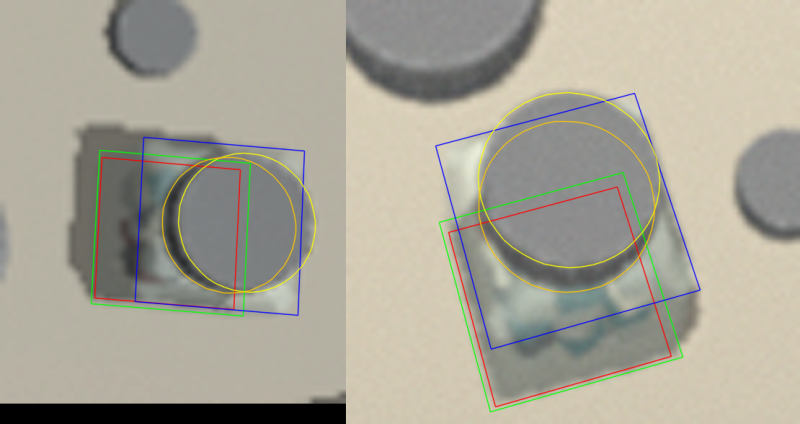

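```bash
cat > go.py <<'E'
# usage: go.py x y z yawdelta_deg(ccw)  -> shift in tool axes (mm)
from h import *
import sys
from scipy.spatial.transform import Rotation as Ro
s=bot.get_state();R=Ro.from_rotvec(s["eef_rot"]).as_matrix()
x=np.array(list(map(float,sys.argv[1:4])))
d=R.T@(x-s["tcp_pos"])*1000
print("t",round(s["time_s"],2),"pos",s["tcp_pos"].round(4),"yaw",np.degrees(np.arctan2(R[1,0],R[0,0])).round(2),"tilt",np.degrees(np.arccos(-R[2,2])).round(2))
print("shift",d.round(1),"j",s["joints"].round(2),"F",s["contact_force"].round(1),"gap",round(s["finger_gap"],4))
E
python3 go.py .4572 -.3424 .2
```

```text
t 0.4 pos [ 0.2186 -0.5046  0.2312] yaw 23.42 tilt 0.01
shift [283.4 -54.   31.2] j [-1.31  0.26  0.02  1.33 -0.    1.42] F [ 0.6 -0.6  0.3] gap 0.0856
```

```bash
python3 -m inch '[[30,-6,3,0,0,0],[65,-12,7,0,0,0],[100,-19,11,0,0,0],[135,-26,15,0,0,0],[170,-32,19,0,0,0],[205,-39,23,0,0,0],[240,-46,27,0,0,0],[265,-51,30,0,0,0],[283,-54,31,0,0,0],[283,-54,31,0,0,0],[283,-54,31,0,0,0],[283,-54,31,0,0,0]]' 100 30; python3 go.py .4572 -.3424 .0920
python3 - <<'E'
from h import *
t=cam("top");s=cam("side")
crop(t["img"],320,170,450,270,5,"pics/t2.png")
crop(s["img"],180,220,340,384,4,"pics/s2.png")
E
```

```text
time_s: 1.6
tcp_pos: [0.4563, -0.3431, 0.2004]
eef_rot: [3.076, 0.637, -0.0]
contact_force: [1.3, -0.2, -0.7]
finger_gap: 0.0855
t 1.6 pos [ 0.4563 -0.3431  0.2004] yaw 23.39 tilt 0.01
shift [  1.1  -0.3 108.4] j [-0.79  0.3   0.01  1.27 -0.    1.94] F [ 1.3 -0.2 -0.7] gap 0.0855
```

View pics/s2.png

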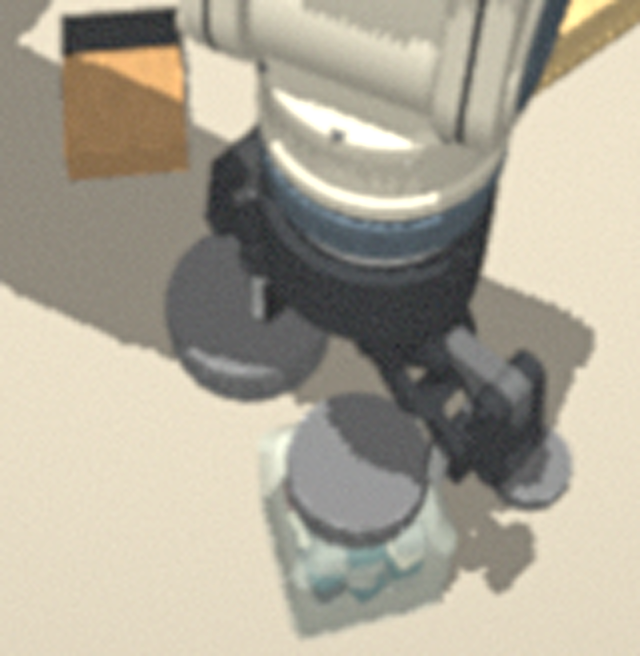

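Run:
```python
from h import *
s=cam("side");st=bot.get_state()
print((proj(s,[st["tcp_pos"],[.4572,-.3424,.1245]])-[180,220])*4)
```

```text
[[355.09375627 393.9013654 ]
 [350.59816467 460.86679149]]
```

View pics/t2.png

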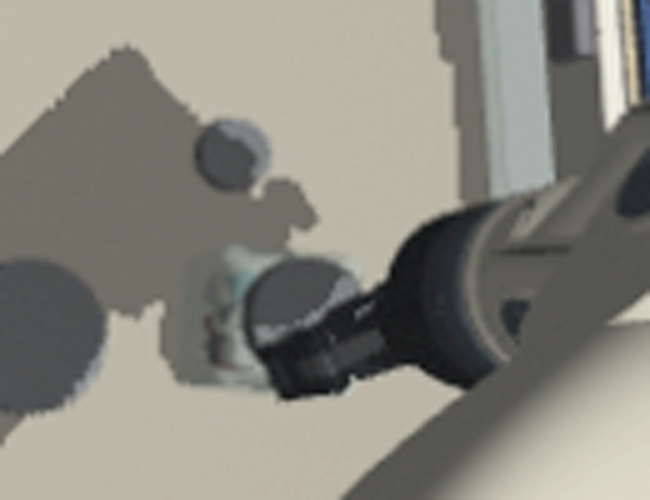

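Run:
```python
from h import *
s=cam("side");t=cam("top");st=bot.get_state();p=st["tcp_pos"]
y=np.array([.397,-.918,0])
for h in(.213,.232):
  for g in(-.05,0,.05):
    X=p+y*g; X[2]=h
    print(h,g,((proj(s,X)-[180,220])*4).round(),((proj(t,X)-[320,170])*5).round())
```

```text
0.213 -0.05 [[267. 297.]] [[279. 349.]]
0.213 0 [[356. 381.]] [[372. 304.]]
0.213 0.05 [[451. 469.]] [[465. 261.]]
0.232 -0.05 [[267. 276.]] [[291. 347.]]
0.232 0 [[358. 361.]] [[387. 302.]]
0.232 0.05 [[455. 451.]] [[481. 258.]]
```

```bash
python3 -m inch '[[1,0,20,0,0,0],[1,0,45,0,0,0],[1,0,70,0,0,0],[1,0,90,0,0,0],[1,0,102,0,0,0],[1,0,108,0,0,0],[1,0,108,0,0,0]]' 100 30; python3 go.py .4572 -.3424 .0920
```

```text
time_s: 2.55
tcp_pos: [0.4576, -0.3423, 0.0921]
eef_rot: [-3.076, -0.637, 0.0]
contact_force: [-0.2, 0.5, -0.4]
finger_gap: 0.0856
t 2.55 pos [ 0.4576 -0.3423  0.0921] yaw 23.41 tilt 0.03
shift [-0.4 -0.1  0.1] j [-0.79  0.37 -0.18  1.02 -0.    1.94] F [-0.2  0.5 -0.4] gap 0.0856
```

Now close gently to centre along one axis.

```bash
python3 -m inch '[[0,0,0,0,0,0],[0,0,0,0,0,0],[0,0,0,0,0,0],[0,0,0,0,0,0],[0,0,0,0,0,0],[0,0,0,0,0,0],[0,0,0,0,0,0],[0,0,0,0,0,0]]' 50 20; python3 go.py .4572 -.3424 .0920
```

```text
time_s: 3.35
tcp_pos: [0.4581, -0.3424, 0.0933]
eef_rot: [3.075, 0.638, 0.001]
contact_force: [-0.3, 1.1, 6.4]
finger_gap: 0.0624
t 3.35 pos [ 0.4581 -0.3424  0.0933] yaw 23.43 tilt 0.09
shift [-0.8 -0.3  1.3] j [-0.79  0.37 -0.18  1.02  0.    1.94] F [-0.3  1.1  6.4] gap 0.0624
```

Run:
```python
from h import *
s=cam("side");t=cam("top")
crop(t["img"],330,180,420,260,7,"pics/t3.png")
crop(s["img"],220,280,330,384,6,"pics/s3.png")
```

```text
(no output)
```

View pics/s3.png

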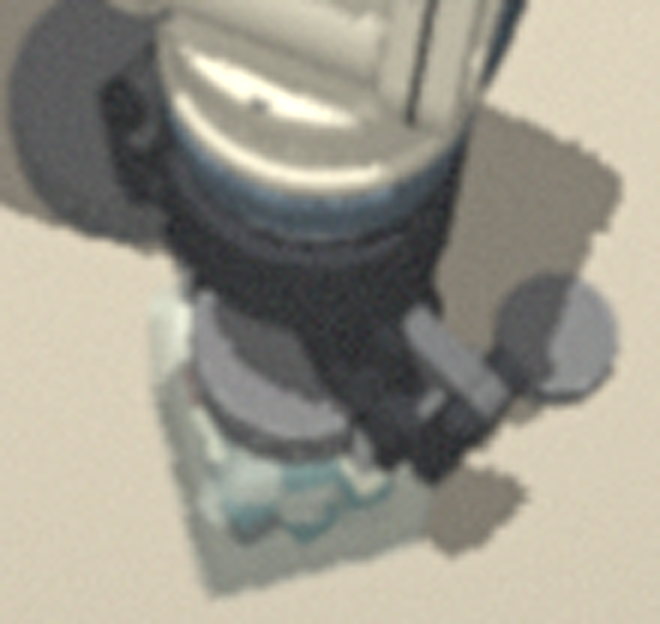

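```bash
python3 -m inch '[[0,0,0,0,0,0],[0,0,-1,0,0,0],[0,0,-2,0,0,0],[0,0,-2,0,0,0],[0,0,-2,0,0,0],[0,0,-2,0,0,-8],[0,0,-2,0,0,-16],[0,0,-2,0,0,-24],[0,0,-2,0,0,-32],[0,0,-2,0,0,-40],[0,0,-2,0,0,-48],[0,0,-2,0,0,-56],[0,0,-2,0,0,-64],[0,0,-2,0,0,-72],[0,0,-2,0,0,-80],[0,0,-2,0,0,-88],[0,0,-2,0,0,-90],[0,0,-2,0,0,-90]]' 100 20; python3 go.py .4576 -.3424 .0940; python3 -m inch '[[0,0,0,0,0,0],[0,0,0,0,0,0],[0,0,0,0,0,0],[0,0,0,0,0,0],[0,0,0,0,0,0],[0,0,0,0,0,0],[0,0,0,0,0,0]]' 50 20; python3 go.py .4576 -.3424 .0940
```

```text
time_s: 5.25
tcp_pos: [0.4577, -0.3422, 0.0942]
eef_rot: [-1.724, -2.626, -0.0]
contact_force: [0.0, -0.4, 0.2]
finger_gap: 0.0854
t 5.25 pos [ 0.4577 -0.3422  0.0942] yaw 113.44 tilt 0.01
shift [-0.1 -0.2  0.2] j [-0.79  0.37 -0.18  1.02 -0.    0.37] F [ 0.  -0.4  0.2] gap 0.0854
time_s: 5.95
tcp_pos: [0.4579, -0.3423, 0.0944]
eef_rot: [1.724, 2.626, 0.0]
contact_force: [1.0, 2.6, 3.2]
finger_gap: 0.0625
t 5.95 pos [ 0.4579 -0.3423  0.0944] yaw 113.42 tilt 0.02
shift [-0.  -0.3  0.4] j [-0.79  0.37 -0.18  1.02  0.    0.37] F [1.  2.6 3.2] gap 0.0625
```

```bash
python3 -m inch '[[0,0,0,0,0,0],[0,0,0,0,0,0],[0,0,0,0,0,0],[0,0,-5,0,0,0],[0,0,-15,0,0,0],[0,0,-30,0,0,0],[0,0,-50,0,0,0],[0,0,-75,0,0,0],[0,0,-100,0,0,0],[0,0,-125,0,0,0],[0,0,-145,0,0,0],[0,0,-160,0,0,0],[0,0,-165,0,0,0],[0,0,-165,0,0,0]]' 40 110; python3 go.py .625 .061 .259
python3 - <<'E'
from h import *
s=cam("side");t=cam("top")
crop(t["img"],330,150,450,270,5,"pics/t4.png")
crop(s["img"],200,230,350,384,4,"pics/s4.png")
E
```

```text
time_s: 7.35
tcp_pos: [0.4577, -0.3424, 0.2596]
eef_rot: [1.724, 2.626, -0.0]
contact_force: [0.1, 1.0, -4.9]
finger_gap: 0.0599
t 7.35 pos [ 0.4577 -0.3424  0.2596] yaw 113.41 tilt 0.03
shift [303.7 313.8   0.4] j [-0.79  0.29  0.14  1.42 -0.    0.37] F [ 0.1  1.  -4.9] gap 0.0599
```

View pics/s4.png

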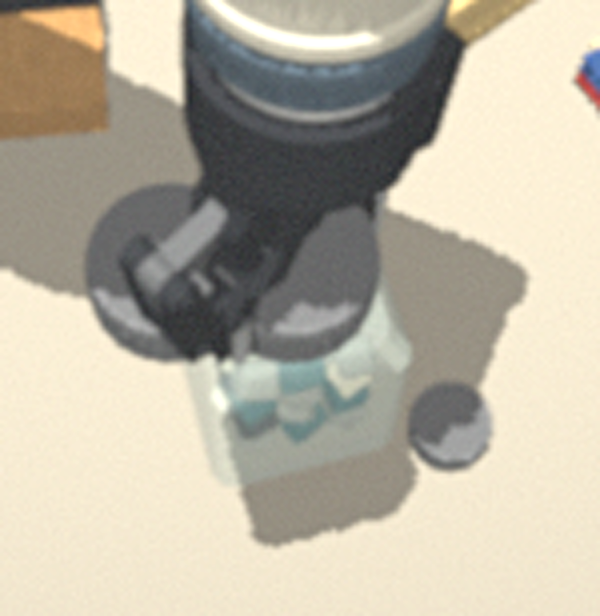

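```bash
python3 -m inch '[[10,10,0,0,0,0],[27,28,0,0,0,-2],[49,50,0,0,0,-4],[72,74,0,0,0,-6],[95,98,0,0,0,-8],[118,122,0,0,0,-10],[142,147,0,0,0,-12],[165,171,0,0,0,-14],[188,194,0,0,0,-15],[211,218,0,0,0,-16],[234,242,0,0,0,-18],[257,266,0,0,0,-19],[276,285,0,0,0,-20],[290,300,0,0,0,-21],[299,309,0,0,0,-21.5],[304,314,0,0,0,-21.5],[304,314,0,0,0,-21.5],[304,314,0,0,0,-21.5],[304,314,0,0,0,-21.5]]' 40 110; python3 go.py .625 .061 .16
python3 - <<'E'
from h import *
s=cam("side");t=cam("top");p=bot.get_state()["tcp_pos"]
fz=p[2]-.0945
yw=.275
for n,c,a,dx,dy in(("t",t,(160,100,310,220,5),-.0027,.0016),("s",s,(200,50,360,230,4),.0015,-.0017)):
    pl=[(proj(c,sq(p[0]+dx,p[1]+dy,fz+z,h,h,yw)),col,True) for z,h,col in((0,.035,(0,0,255)),(.006,.038,(0,255,0)),(.086,.038,(255,0,0)))]
    pl.append((proj(c,sq(.643+dx,-.0012+dy,.055,.065,.135,yw)),(255,0,255),True))
    q=np.array([.643+dx,-.0012+dy])+.065*np.array([-np.sin(yw),np.cos(yw)])
    pl.append((proj(c,sq(q[0],q[1],.055,.04025,.04025,yw)),(255,255,0),True))
    crop(c["img"],*a,f"pics/{n}5.png",pl)
E
```

```text
time_s: 9.35
tcp_pos: [0.6248, 0.0606, 0.2594]
eef_rot: [1.206, 2.901, -0.0]
contact_force: [-0.3, 0.0, -3.8]
finger_gap: 0.06
t 9.35 pos [0.6248 0.0606 0.2594] yaw 134.85 tilt 0.01
shift [ 0.1  0.4 99.4] j [-0.04  0.39  0.29  1.47 -0.    0.75] F [-0.3  0.  -3.8] gap 0.06
```

View pics/s5.png

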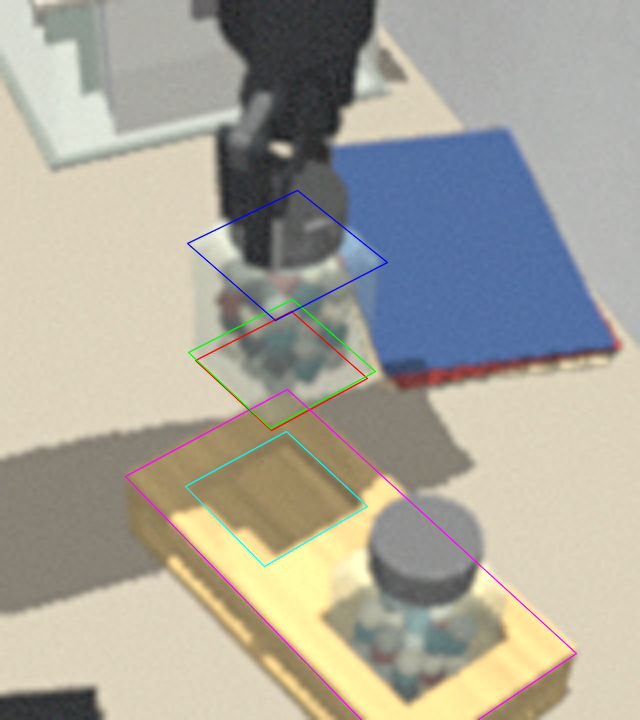

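View pics/t5.png

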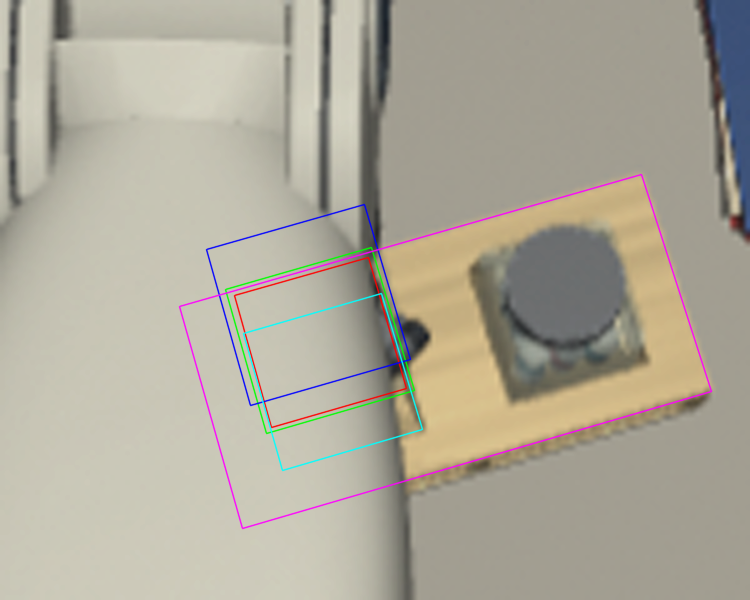

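Run:
```python
from h import *
s=cam("side");crop(s["img"],235,80,310,160,8,"pics/s6.png")
```

```text
(no output)
```

View pics/s6.png

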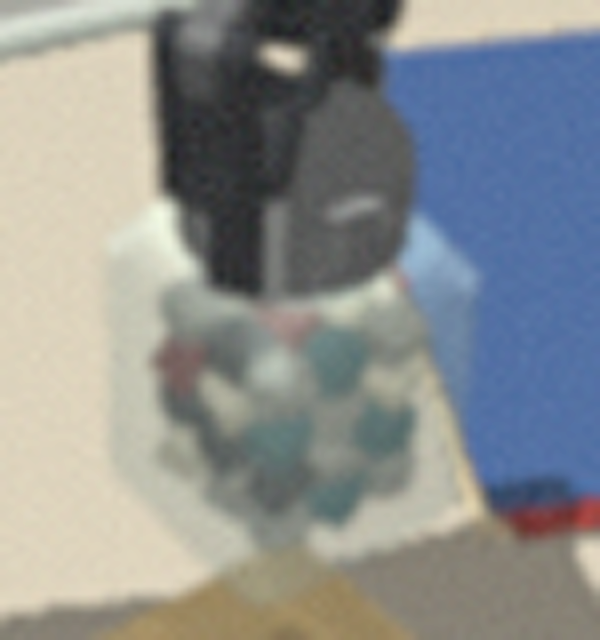

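```bash
python3 go.py .6252 .0612 .152; python3 -m inch '[[0,0,15,0,0,0],[0,0,35,0,0,0],[0,0,60,0,0,0],[0,0,85,0,0,0],[0,0,100,0,0,0],[0,0,107,0,0,0],[0,0,107,0,0,0],[0,0,107,0,0,0]]' 40 110;  python3 go.py .6252 .0612 .1065
python3 - <<'E'
from h import *
s=cam("side");crop(s["img"],220,90,350,210,6,"pics/s7.png")
E
```

```text
t 9.5 pos [0.6249 0.0608 0.2595] yaw 134.86 tilt 0.01
shift [1.000e-01 5.000e-01 1.075e+02] j [-0.04  0.39  0.29  1.47 -0.    0.75] F [-0.6  0.2 -4.8] gap 0.0599
time_s: 10.3
tcp_pos: [0.6254, 0.0614, 0.1532]
eef_rot: [1.204, 2.9, 0.001]
contact_force: [0.8, 0.5, -4.6]
finger_gap: 0.0599
t 10.3 pos [0.6254 0.0614 0.1532] yaw 134.91 tilt 0.07
shift [ 0.1 -0.3 46.7] j [-0.04  0.42  0.06  1.21 -0.    0.75] F [ 0.8  0.5 -4.6] gap 0.0599
```

View pics/s7.png

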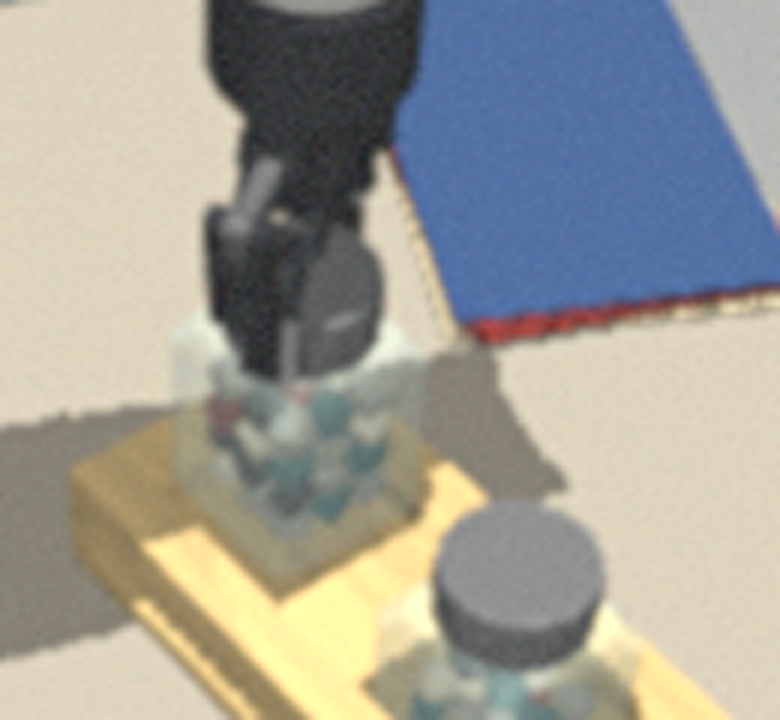

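```bash
python3 -m inch '[[0,0,3,0,0,0],[0,0,6,0,0,0],[0,0,9,0,0,0],[0,0,12,0,0,0]]' 40 110;  python3 go.py .6252 .0612 .1065
```

```text
time_s: 10.75
tcp_pos: [0.625, 0.0616, 0.1401]
eef_rot: [-1.204, -2.902, 0.0]
contact_force: [0.2, -0.0, -4.5]
finger_gap: 0.0596
t 10.75 pos [0.625  0.0616 0.1401] yaw 134.92 tilt 0.0
shift [-0.4 -0.1 33.6] j [-0.04  0.43  0.04  1.18  0.    0.75] F [ 0.2 -0.  -4.5] gap 0.0596
```

Inside the hole (foot ~9 mm below the deck top), no contact. Continue.

```bash
python3 -m inch '[[0,0,4,0,0,0],[0,0,8,0,0,0],[0,0,12,0,0,0],[0,0,16,0,0,0],[0,0,20,0,0,0],[0,0,24,0,0,0],[0,0,27,0,0,0],[0,0,29,0,0,0],[0,0,31,0,0,0]]' 40 110;  python3 go.py .6252 .0612 .1065
```

```text
time_s: 11.65
tcp_pos: [0.6251, 0.0615, 0.1092]
eef_rot: [1.204, 2.902, 0.0]
contact_force: [-0.7, 0.3, -4.9]
finger_gap: 0.06
t 11.65 pos [0.6251 0.0615 0.1092] yaw 134.92 tilt 0.0
shift [-0.3 -0.1  2.7] j [-0.04  0.45 -0.01  1.11 -0.    0.75] F [-0.7  0.3 -4.9] gap 0.06
```

```bash
python3 -m inch '[[0,0,1,0,0,0],[0,0,2,0,0,0],[0,0,3,0,0,0],[0,0,3,0,0,0]]' 40 110;  python3 go.py .6252 .0612 .1065
```

```text
time_s: 12.05
tcp_pos: [0.6255, 0.0616, 0.1072]
eef_rot: [1.203, 2.9, 0.001]
contact_force: [-0.0, 1.9, 3.2]
finger_gap: 0.0598
t 12.05 pos [0.6255 0.0616 0.1072] yaw 134.93 tilt 0.1
shift [-0.1 -0.6  0.7] j [-0.04  0.45 -0.02  1.11  0.    0.75] F [-0.   1.9  3.2] gap 0.0598
```

```bash
python3 -m inch '[[0,0,0.5,0,0,0],[0,0,1,0,0,0],[0,0,1,0,0,0],[0,0,1,0,0,0]]' 40 120;  python3 go.py .6252 .0612 .1065
python3 - <<'E'
from h import *
s=cam("side");p=bot.get_state()["tcp_pos"];dx,dy,yw=.0015,-.0017,.275
pl=[(proj(s,sq(p[0]+dx,p[1]+dy,.012+z,.038,.038,yw)),col,True) for z,col in((.043,(0,255,0)),(.086,(255,0,0)))]
crop(s["img"],220,90,350,210,6,"pics/s8.png",pl)
E
```

```text
time_s: 12.45
tcp_pos: [0.6259, 0.0618, 0.107]
eef_rot: [1.203, 2.899, 0.002]
contact_force: [-1.4, 1.8, 9.7]
finger_gap: 0.0594
t 12.45 pos [0.6259 0.0618 0.107 ] yaw 134.94 tilt 0.18
shift [ 0.  -0.9  0.5] j [-0.04  0.45 -0.02  1.11  0.    0.75] F [-1.4  1.8  9.7] gap 0.0594
```

View pics/s8.png

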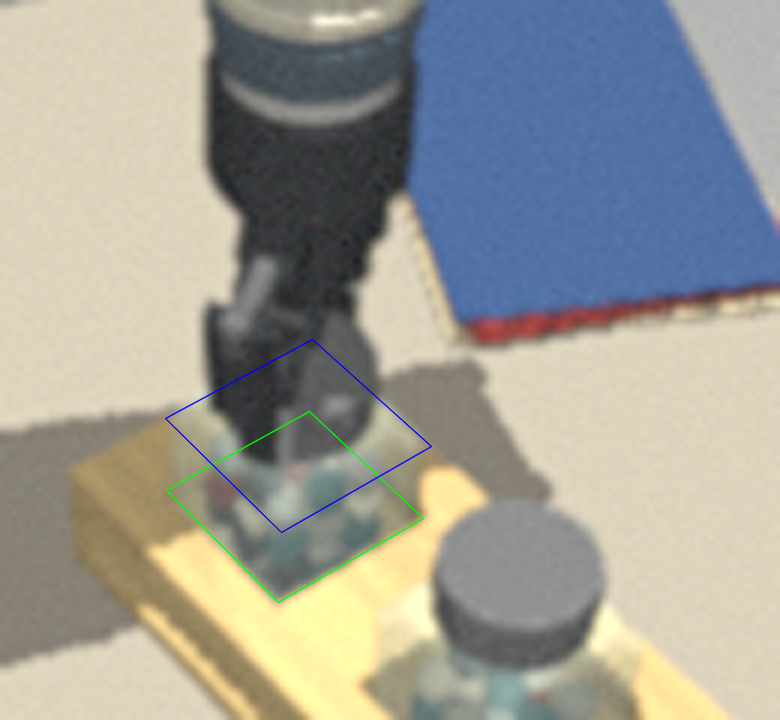

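```bash
python3 -m inch '[[0,0,0,0,0,-4],[0,0,0,0,0,-8],[0,0,0,0,0,-12],[0,0,-0.3,0,0,-16],[0,0,-0.5,0,0,-20],[0,0,-0.5,0,0,-20]]' 40 120;  python3 go.py .6252 .0612 .1065; python3 -c "
from h import *
print(bot.get_state()['ft_torque'],bot.get_state()['tau'])"
```

```text
time_s: 13.1
tcp_pos: [0.626, 0.0612, 0.1071]
eef_rot: [0.678, 3.064, -0.0]
contact_force: [0.5, -0.8, 6.7]
finger_gap: 0.0598
t 13.1 pos [0.626  0.0612 0.1071] yaw 155.06 tilt 0.18
shift [ 0.8 -0.3  0.6] j [-0.04  0.45 -0.02  1.11 -0.    0.4 ] F [ 0.5 -0.8  6.7] gap 0.0598
[-0.27294342  0.06407412  0.1441368 ] [  0.44331478 -63.82678986  29.56220984   0.12257019   0.42072178
  -0.68126639]
```

```bash
python3 -m inch '[[0,0,-0.2,0,0,-5],[0,0,-0.4,0,0,-10],[0,0,-0.6,0,0,-15],[0,0,-0.8,0,0,-20],[0,0,-1,0,0,-25],[0,0,-1.2,0,0,-30],[0,0,-1.2,0,0,-30]]' 40 120;  python3 go.py .6252 .0612 .1065; python3 -c "
from h import *
print(bot.get_state()['ft_torque'],bot.get_state()['tau'])"
```

```text
time_s: 13.8
tcp_pos: [0.626, 0.0615, 0.1086]
eef_rot: [-0.14, 3.135, -0.001]
contact_force: [0.0, 0.3, 8.5]
finger_gap: 0.0595
t 13.8 pos [0.626  0.0615 0.1086] yaw -174.9 tilt 0.18
shift [ 0.8 -0.2  2.1] j [-0.04  0.45 -0.01  1.11 -0.   -0.12] F [0.  0.3 8.5] gap 0.0595
[-0.00306886  0.12092927  0.16139401] [-3.99395367e-01 -6.26473475e+01  2.95134544e+01 -2.07297150e-01
 -3.58624529e-03 -9.47896801e-01]
```

Run:
```python
from h import *
s=cam("side");crop(s["img"],220,90,350,210,6,"pics/s9.png")
```

```text
(no output)
```

View pics/s9.png

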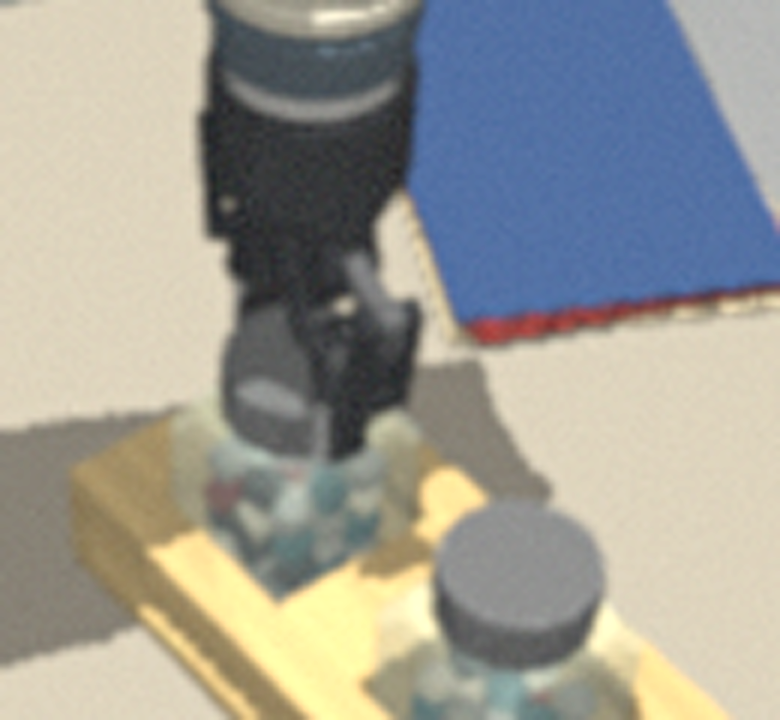

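```bash
python3 -m inch '[[0,0,-0.2,0,0,-5],[0,0,-0.4,0,0,-10],[0,0,-0.6,0,0,-15],[0,0,-0.8,0,0,-20],[0,0,-1,0,0,-25],[0,0,-1.1,0,0,-30],[0,0,-1.2,0,0,-36],[0,0,-1.2,0,0,-36]]' 40 120;  python3 go.py .6252 .0612 .1065; python3 -c "
from h import *
print(bot.get_state()['ft_torque'],bot.get_state()['tau'])"
```

```text
time_s: 14.65
tcp_pos: [0.6258, 0.0614, 0.1093]
eef_rot: [-1.103, 2.939, -0.002]
contact_force: [-0.8, -0.2, 4.2]
finger_gap: 0.0597
t 14.65 pos [0.6258 0.0614 0.1093] yaw -138.87 tilt 0.14
shift [0.6 0.2 2.8] j [-0.04  0.45 -0.01  1.11 -0.   -0.75] F [-0.8 -0.2  4.2] gap 0.0597
[-0.02746877 -0.04281628  0.03774202] [ -0.32609249 -64.61774111  30.27584553   0.14081039  -0.08282921
  -1.23302523]
```

```bash
python3 -m inch '[[0,0,-0.5,0,0,0],[0,0,-1,0,0,0],[0,0,-1.5,0,0,0],[0,0,-2,0,0,0],[0,0,-2,0,0,0]]' 40 120;  python3 go.py .6252 .0612 .1065
```

```text
time_s: 15.15
tcp_pos: [0.6252, 0.0615, 0.1101]
eef_rot: [-1.098, 2.943, -0.0]
contact_force: [2.4, 0.9, 1.7]
finger_gap: 0.0597
t 15.15 pos [0.6252 0.0615 0.1101] yaw -139.09 tilt 0.01
shift [ 0.2 -0.2  3.6] j [-0.04  0.45 -0.01  1.12 -0.   -0.75] F [2.4 0.9 1.7] gap 0.0597
```

```bash
python3 -m inch '[[0,0,-0.7,0,0,0],[0,0,-1.4,0,0,0],[0,0,-2,0,0,0],[0,0,-2,0,0,0]]' 40 120;  python3 go.py .6252 .0612 .1065
```

```text
time_s: 15.55
tcp_pos: [0.6248, 0.0616, 0.112]
eef_rot: [1.098, -2.943, -0.001]
contact_force: [1.3, 0.1, -1.8]
finger_gap: 0.0595
t 15.55 pos [0.6248 0.0616 0.112 ] yaw -139.08 tilt 0.04
shift [-0.1 -0.6  5.5] j [-0.04  0.44 -0.01  1.12  0.   -0.75] F [ 1.3  0.1 -1.8] gap 0.0595
```

```bash
python3 -m inch '[[0,0,-1,0,0,0],[0,0,-2,0,0,0],[0,0,-3,0,0,0],[0,0,-4,0,0,0],[0,0,-4,0,0,0]]' 40 120;  python3 go.py .6252 .0612 .1065
python3 - <<'E'
from h import *
s=cam("side");p=bot.get_state()["tcp_pos"];dx,dy,yw=.0015,-.0017,.275
crop(s["img"],220,90,350,210,6,"pics/s10.png")
E
```

```text
time_s: 16.05
tcp_pos: [0.6251, 0.0615, 0.1164]
eef_rot: [-1.098, 2.943, -0.0]
contact_force: [1.3, -0.4, 0.2]
finger_gap: 0.0598
t 16.05 pos [0.6251 0.0615 0.1164] yaw -139.08 tilt 0.02
shift [ 0.1 -0.3  9.9] j [-0.04  0.44  0.    1.13 -0.   -0.75] F [ 1.3 -0.4  0.2] gap 0.0598
```

View pics/s10.png

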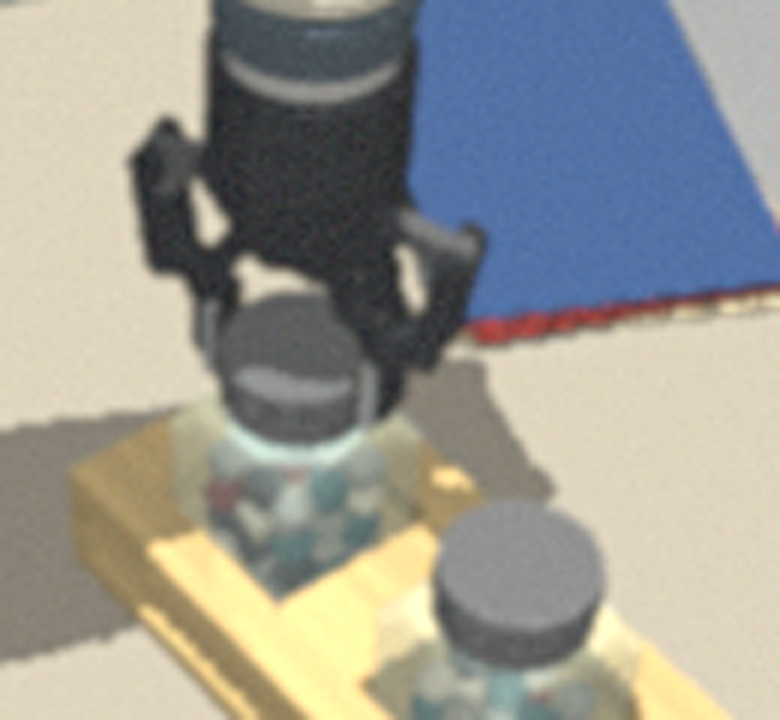

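```bash
python3 -m inch '[[0,0,-3,0,0,0],[0,0,-7,0,0,0],[0,0,-12,0,0,0],[0,0,-18,0,0,0],[0,0,-24,0,0,0],[0,0,-29,0,0,0],[0,0,-32,0,0,0],[0,0,-34,0,0,0],[0,0,-34,0,0,0],[0,0,-34,0,0,0],[0,0,-34,0,0,0],[0,0,-34,0,0,0]]' 40 120;  python3 go.py .6252 .0612 .150
python3 - <<'E'
from h import *
s=cam("side");t=cam("top")
crop(s["img"],220,90,350,210,6,"pics/s11.png")
cv2.imwrite("pics/t11.png",t["img"][:,:,::-1])
E
```

```text
time_s: 17.3
tcp_pos: [0.625, 0.0615, 0.15]
eef_rot: [1.098, -2.943, -0.0]
contact_force: [-0.3, 0.0, -0.5]
finger_gap: 0.0599
t 17.3 pos [0.625  0.0615 0.15  ] yaw -139.08 tilt 0.02
shift [ 0.  -0.4 -0. ] j [-0.04  0.42  0.06  1.21 -0.   -0.75] F [-0.3  0.  -0.5] gap 0.0599
```

View pics/s11.png

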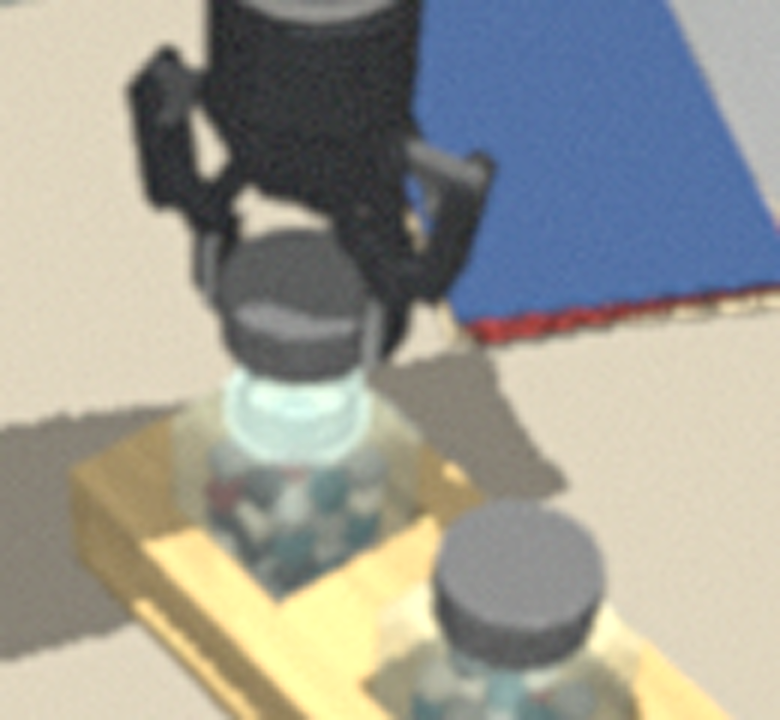

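View pics/t11.png

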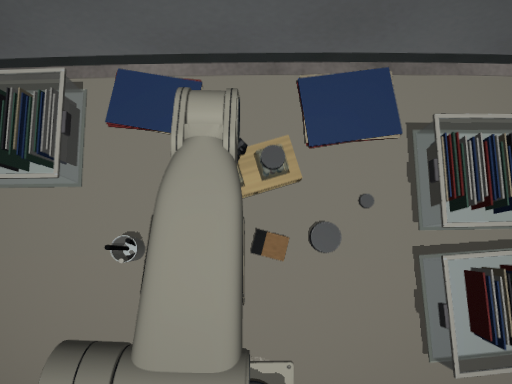

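The side picture shows the cap level in the jaws, around (290,300), with the open neck below it at (297,400). The jar is still down in its pocket. The top picture shows the marker cup, the box and the marble jar where they started.

```bash
python3 -c "
from workcell import bot
print(bot.close_job())"
```

```text
the job is handed in; nothing more can be done
None
```

The job is handed in, with the jar standing in the pocket and its unscrewed cap held above it. The hand-in gives no verdict. These results come from my own readings and pictures.

**What I did:** I gripped the loose jar by its cap, taking a second grip at 90 degrees to centre it. I carried it over to the rack, turned it about 21.5 degrees to match the pocket, and lowered it in until it met the floor. I then turned the cap 86 degrees counter-clockwise, letting it rise with the thread, and lifted it clear.

**Last checks (at 17.3 s on the robot's clock):**
- **Seating:** contact came at a tool height of 0.107 m, where I expected the floor. In the side picture the jar did not move as the cap came off.
- **Cap release:** the twisting moment fell from 0.16 to 0.04 N m by the end of the turn. The cap then lifted with only about 2 N of pull, against nearly 5 N when it carried the whole jar.
- **Final hold:** the fingers hold the cap with a 60 mm gap at the 120 N setting, and the tool is tilted 0.02 degrees. The cap's rim is about 21 mm above the mouth, worked out from the tool height.
- **Other objects:** the marble jar, marker cup and card box look unmoved in the pictures.

**Disagreement:** the two cameras differed by about 4–6 mm in x. I averaged them, and the jar's position when gripped matched that average within about 1 mm.

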